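Draw out and hold a locking gauge arm

ROBOT

A 6-joint arm with a two-finger parallel gripper is mounted at the origin on a cart in front of the work surface, level with it; the furniture and walls round the work are solid. World frame = base frame: x ahead of the robot, y to its left, z up, the work surface at z = 0. Lengths are in mm, angles in rad, forces in N, time in s.
With the tool pointing down it reaches from about 350 to 975 mm from the base axis. Payload 7.1 kg.
Tool frame: the origin (TCP) lies midway between the tips of the shut fingers; the grasp point (between the pads) lies 19 mm behind it (ctrl.grip_point_offset is the distance from the TCP to the grasp point, in mm); z points along the fingers, y is the line along which they close (so a half turn about z gives the same grasp; the last joint's range is limited). The gripper opens to 88 mm and grips with 3 to 60 N. Pads are 20 mm wide; open, the fingers measure 115 mm over their backs; the gripper's body (75 mm by 178 mm) begins 61 mm behind the grasp point.
Start: joints at [-1.183, 0.423, 1.63, -0, 1.089, -0.019], TCP at [247.311, -573.971, 222.675] pointing down, gripper open.
Joint ranges: [-3, 3], [-0.9, 2.11], [0.09, 2.58], [-1.31, 4.45], [0.11, 2.69], [-2.54, 2.54]. Speed limits (rad/s): [2.39, 2.39, 3.01, 3.14, 3.14, 3.14].

INTERFACE

Orientations are given as a rotation vector (axis times angle).
In Python, from workcell import get_obs, optics, close_job, spotter, ctrl gives the robot as it stands. The module is installed in compiled form; this text tells all that it offers.
- The arm moves only by the tool move_arm, never from a script. Its argument "rows" is a list of rows, each a list of 5 numbers: the shift along the tool's x, y, z in cm, then the turn about the tool's z in degrees, then the opening in per cent of the stroke, from 0 (shut) to 100 (fully open). A call has 1 to 10 rows; each row shifts and turns the commanded pose from where the row before left it, along the tool's axes as they then stand; what a row does not reach is not made up. A row lasts 1/8 s, in which the tool goes at most 62.5 mm and 10.7 degrees, less where a joint would pass 70% of its speed; a pose out of reach is approached as far as the arm can. A call with a gripper value outside its range is refused whole. The fingers move at their own pace and stop on an object; the grip force is fixed at half the most. Time passes only in rows, so rows that do not move let the fingers close. It gives the time, the measured TCP pose, the force, the opening and the grip force at its end, in the units of the state.
- get_obs(): the state, without advancing time (a new reading comes with each control period).
- optics.get_image(name): name is "scene" or "top"; returns the picture (420x560x3 uint8, blue, green, red); there is no depth.
- optics.calibration(name): a dict with "camera_matrix" (3x3 intrinsics, pixels), "xyz" and "orientation" of the camera in the world. Camera axes: x right, y down, z forward; pixel columns grow to the right and rows downward; lengths in mm; the calibration is good to about 2 mm. A picture is of the moment at which its call begins. calibration takes no time and is no camera call.
- close_job(): hands the job in; it is judged then, once.
Trained networks look in the newest picture that a camera, given by its name, has taken for a name from the list of things; names that differ only in an ending like _2 or _b are one class to them, and where a whole thing is asked for, a point or a joint stands for the part that bears it (a point fixed in the world has none). Each returns a list of dicts, best first, with "conf" (0 to 1); they miss things now and then, are a little off and sometimes report something else, mostly with a low value. They report only what shows in the picture. A call takes as long as a camera call.
- spotter.find_in(camera, label): "point" ([column, row] in pixels, amid what is visible of it).
- spotter.regions_of(camera, label): "region" (420x560 bool, what is visible of it) and "point" ([column, row] in pixels, amid what is visible of it).
The state is a dict: "t": time; "qpos": joint angles; "qvel": joint speeds; "joint_torque": joint torques, N m; "ee_pos": TCP position; "orientation": TCP orientation; "ft_force": force on the tool from outside, world axes, zero at the start; "moment": the same for the moment, N m; "width": finger opening in mm; "grasp_force": force on a finger pad.
Only numpy, scipy, OpenCV 4.12 (cv2) and the standard library are available. Lean on these libraries where they do the work, as an engineer would, in place of code of your own. Each camera call takes 0.05 s, during which the arm holds its last target. There are 200 camera calls.

TASK

Unlock the telescoping gauge arm by pushing the lock button on top of its tube all the way down, then pull the arm out by its upright tab until its pointer stands level with the rider clamped on the scale. A spring draws the arm back in, so keep hold of it: finish with the gripper still holding the arm still at that mark. Do not force the arm while it is locked, and leave the small things standing round the gauge where they are.

Things in the scene. Friction and masses are not known exactly. Their poses are not given: they have to be found in the camera images.
- gauge: Gauge fixed to the table. Its x axis is the direction in which the arm draws out, z is up; the origin is on the table under the mouth of the tube. Dark base plate, x -105 to 175 mm, y -36 to 58 mm, 8 mm thick. Grey square tube (the housing) x -103 to 0, y -17 to 17, top 44 mm above the table. Aluminium rule with tick marks (one every 5 mm, longer ones every 10 mm), x 35 to 170, y 26 to 46, top 20 mm above the table. The gauge's place and yaw vary; it cannot be moved.
- button_top (a point): Centre of the top face of the lock button: steel, round, 16 mm across, upright on top of the grey tube, 30 mm behind the tube's mouth. Locked, its top is 55.5 mm above the table, 10 mm above the 2 mm collar round it.
- lock_button (a joint): How far the lock button is pushed down, in m: 0 locked, 0.006 fully down. It takes about 3 N to move, has no return spring and stays where it is left. The arm is free from about 0.0045 on.
- gauge_arm (a joint): How far the arm is drawn out of the tube along the gauge's x axis, in m: 0 fully in (start, locked with about 0.5 mm of play), 0.105 at the end stop. A spring draws it in with about 3 N at 0 rising to 6 N at 0.1; friction 0.8 N. Let go, it runs back in; the lock button does not catch it while it is down.
- tab_top (a point): Centre of the top of the arm's black upright grip tab: 12 mm thick along the gauge's x, 30 mm wide along its y, standing free from 36 to 85 mm above the table. It lies at gauge x = 50 mm + the arm's joint value, y = 0. With the arm in, 44 mm are free between the tab and the mouth of the tube; all else near it (arm bar, rule, rider) is lower than 36 mm.
- pointer (a point): Tip of the flat steel pointer which the arm carries sideways over the rule: at gauge x = 50 mm + the arm's joint value, y = 37 mm, 24 mm above the table.
- rider_mark (a point): Small dark steel rider (10 mm wide along the scale, 30 mm high above the table, white line across its top, round thumb screw outside) clamped over the outer edge of the rule; the point is the inner end of that line, at gauge y = 39 mm. Its axes are those of the gauge. The pointer is at the mark when both have the same gauge x. The rider stands 45 to 95 mm further out than the pointer at the start and cannot be moved.
- post_holder: Bystander: black cylindrical post holder standing upright, 25 x 32 x 55 mm; origin centre of its underside.
- box: Bystander: small closed black box with a pale label on its top, 50 x 60 x 30 mm; origin centre of its underside.
- tape: Bystander: roll of black tape lying flat, 75 mm across, 19 mm high; origin centre of its underside.

How it is judged:
By the outcome, as a careful person would: the job done as asked, in the order asked, and still so for the second after the job is handed in, while the arm keeps its last pose, push and grip.
It also fails if it takes over 42 s, if anything falls off the work surface, if the arm or the gripper's body presses on something with over 40 N, if the wrist force passes 120 N, or if a joint passes its speed limit or range.

## Working session

There is one attempt and no reset: what is moved stays moved. The work goes in short steps, Python scripts to look and compute and a tool call to move; the robot and the scene stay as the last step left them, time stands still between calls to the robot, and variables do not carry over. Pictures are saved under pics/ and viewed, at most 10 in all, crops included, and the job is handed in when it is done.

Besides the shell and the picture viewer there is one more tool, called after "Call:" by a JSON object that holds its "fn" and its "kwargs", one argument or row to a line. move_arm: Moves the arm, as the interface text tells. Its arguments: {"type":"object","properties":{"rows":{"type":"array","items":{"type":"array","items":{"type":"number"}}}},"required":["rows"]}

```bash
mkdir -p pics
cat > h.py <<'E'
import numpy as np, cv2
from scipy.spatial.transform import Rotation as R
from workcell import get_obs, optics, close_job, spotter, ctrl
def cal(n):
    c=optics.calibration(n); o=np.array(c["orientation"],float)
    M=o if o.shape==(3,3) else R.from_rotvec(o).as_matrix()
    return np.array(c["camera_matrix"],float),np.array(c["xyz"],float),M
def px2w(n,p,z):
    K,t,M=cal(n); d=M@np.linalg.solve(K,[p[0],p[1],1]); return t+d*(z-t[2])/d[2]
def w2px(n,P):
    K,t,M=cal(n); q=K@(M.T@(np.array(P,float)-t)); return q[:2]/q[2]
E
python3 - <<'E'
from h import *
for n in ("scene","top"):
    im=optics.get_image(n); cv2.imwrite(f"pics/{n}0.png",im)
    print(n,cal(n)[1],optics.calibration(n)["orientation"],cal(n)[0][0,0])
    for l,z in (("button_top",55.5),("tab_top",85),("pointer",24),("rider_mark",30),("post_holder",27),("box",15),("tape",10)):
        for r in spotter.find_in(n,l)[:2]: print(n,l,np.round(r["point"],1),round(r["conf"],2),px2w(n,r["point"],z).round(1))
o=get_obs(); print(o["t"],o["ee_pos"],o["orientation"],o["width"])
print(R.from_rotvec(o["orientation"]).as_matrix().round(3),ctrl.grip_point_offset)
E
```

```text
scene [ 293.44109196 -309.85108575  652.24579602] [-2.23818713  0.56358302 -0.22750717] 473.5432888365754
scene button_top [283.6 273.9] 0.66 [522.7 150.9  55.5]
scene tab_top [272.2 243.2] 0.7 [525.9 196.9  85. ]
scene pointer [276.1 244. ] 0.58 [556.3 246.1  24. ]
scene rider_mark [239.5 226.8] 0.66 [513.4 315.3  30. ]
scene rider_mark [194.  226.9] 0.42 [436.8 357.3  30. ]
scene post_holder [393.1 262.5] 0.9 [714.9 103.6  27. ]
scene box [315.  195.2] 0.63 [696.7 341.9  15. ]
scene tape [193.1 229.3] 0.94 [437.5 373.1  10. ]
top [ 445.65562431  246.49893789 1173.36284567] [-2.12944447  2.16367279 -0.12036416] 531.1572115059259
top button_top [333.1 248.6] 0.36 [528.6 149.6  55.5]
top tab_top [299.7 247.2] 0.55 [530.4 220.4  85. ]
top pointer [302.  243.9] 0.69 [542.3 213.8  24. ]
top rider_mark [254.2 260.4] 0.62 [507.8 317.5  30. ]
top box [242.3 177.4] 0.83 [693.5 343.3  15. ]
top box [231.2 297.1] 0.15 [430.2 368.9  15. ]
top tape [211.7 295.5] 0.68 [434.2 411.9  10. ]
0.8 [ 247.33422132 -573.96705418  222.70835324] [3.07681778e+00 6.34577883e-01 3.92905566e-05] 87.72615840975023
[[ 0.918  0.396  0.   ]
 [ 0.396 -0.918 -0.   ]
 [ 0.     0.    -1.   ]] 18.700000000000003
```

Run:
```python
import cv2
a=cv2.imread("pics/scene0.png");b=cv2.imread("pics/top0.png")
cv2.imwrite("pics/s1.png",cv2.resize(a[170:320,160:420],None,fx=3,fy=3,interpolation=cv2.INTER_CUBIC))
cv2.imwrite("pics/t1.png",cv2.resize(b[190:320,200:400],None,fx=4,fy=4,interpolation=cv2.INTER_CUBIC))
```

```text
(no output)
```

View pics/s1.png

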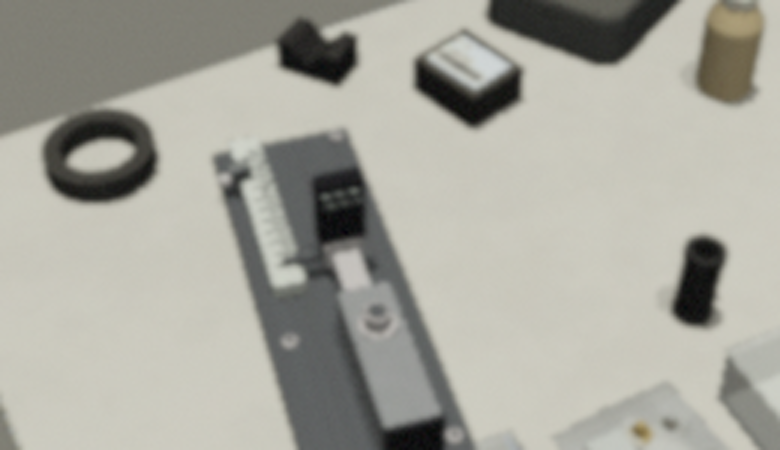

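View pics/t1.png

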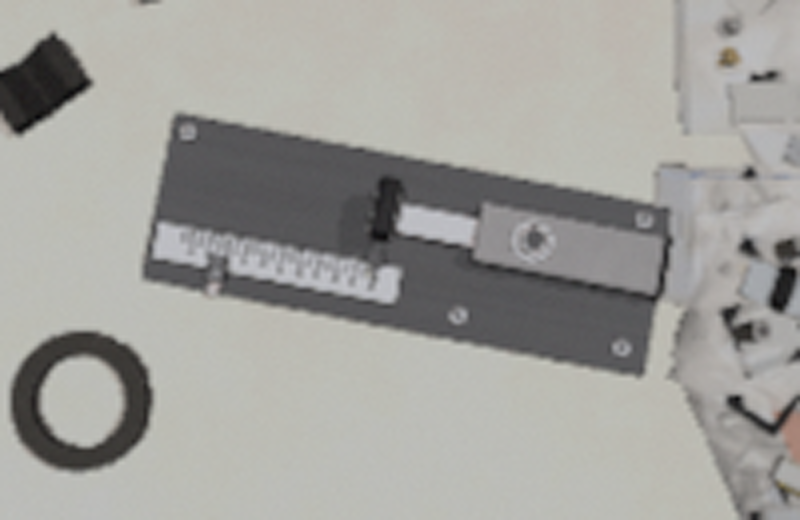

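The top picture shows the plate with its outer end to the left (corners near crop 178,113 / 143,277 / 670,208 / 640,377). The button is at (535,240), the tab at (387,208), and the rider's line and screw are at (217,262) and (212,290). Next I fit the gauge pose.

```bash
cat > fit.py <<'E'
from h import *
from scipy.optimize import least_squares
t=lambda u,v:(u/4+200-.375,v/4+190-.375)
s=lambda u,v:(u/3+160-.33,v/3+170-.33)
obs=[("top",(175,-36,8),t(178,113)),("top",(175,58,8),t(143,277)),("top",(-105,-36,8),t(670,208)),("top",(-105,58,8),t(640,377)),
("top",(-30,0,55.5),t(536,238)),("top",(0,-17,44),t(483,204)),("top",(0,17,44),t(474,263)),
("scene",(175,58,8),s(212,155)),("scene",(175,-36,8),s(346,130)),("scene",(-30,0,55.5),s(377,311)),("scene",(0,17,44),s(338,290)),("scene",(0,-17,44),s(388,285)),("scene",(-103,17,44),s(384,428)),("scene",(-103,-17,44),s(442,415))]
def g2w(p,P): c,q=np.cos(p[2]),np.sin(p[2]); return np.array([p[0]+c*P[0]-q*P[1],p[1]+q*P[0]+c*P[1],P[2]])
def res(p,cams): return np.concatenate([w2px(n,g2w(p,P))-u for n,P,u in obs if n in cams])
if __name__=="__main__":
  for cams in (("top",),("scene",),("top","scene")):
    f=least_squares(res,[520,180,1.75],args=(cams,),x_scale=[1,1,.01]); print(cams,f.x.round(4),abs(f.fun).max().round(2)); p=f.x
    print(" button",g2w(p,(-30,0,55.5)).round(1),"tab",g2w(p,(50,0,85)).round(1))
    for n,u,z in (("top",t(217,262),30),("top",t(212,290),22),("top",(254.2,260.4),30),("scene",(239.5,226.8),30)):
      if n in cams:
        w=px2w(n,u,z)[:2]-p[:2]; c,q=np.cos(p[2]),np.sin(p[2]); print("  rider g",n,(c*w[0]+q*w[1]).round(1),(-q*w[0]+c*w[1]).round(1))
  Tc=R.from_rotvec(get_obs()["orientation"]).as_matrix(); print(np.degrees(p[2]),np.degrees(np.arctan2(Tc[1,1],Tc[0,1])))
E
python3 fit.py
```

```text
('top',) [532.497  178.3915   1.3597] 1.06
 button [526.2 149.1  55.5] tab [543.  227.3  85. ]
  rider g top 133.8 42.3
  rider g top 134.0 57.3
  rider g top 130.9 53.3
('scene',) [532.0815 181.0875   1.3601] 2.27
 button [525.8 151.8  55.5] tab [542.5 230.   85. ]
  rider g scene 127.4 46.4
('top', 'scene') [532.1098 179.7734   1.3596] 2.84
 button [525.8 150.4  55.5] tab [542.6 228.7  85. ]
  rider g top 132.6 41.6
  rider g top 132.8 56.6
  rider g top 129.6 52.6
  rider g scene 128.6 46.7
77.90116029010585 -66.69288273366111
```

View pics/scene0.png

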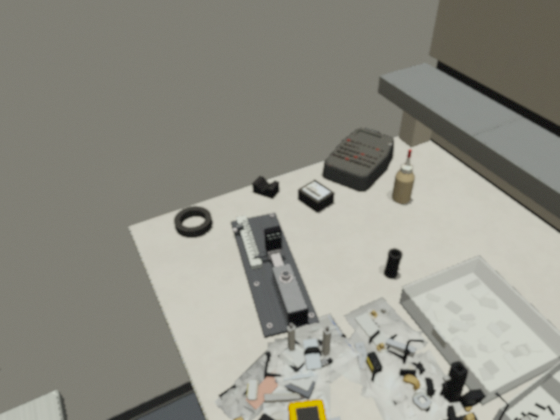

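View pics/top0.png

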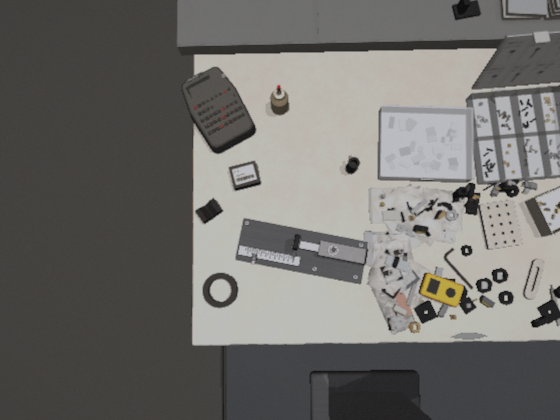

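Call:
{"fn": "move_arm", "kwargs": {
  "rows": [
    [0, 0, -1, 8.85, 0],
    [0, 0, -1, 8.85, 0],
    [0, 0, -1, 8.85, 0],
    [0, 0, -1, 8.85, 0]
  ]
}}

```text
t: 1.3
ee_pos: [247.3, -573.9, 263.0]
orientation: [-3.123, 0.339, 0.0]
ft_force: [0.2, 0.4, -0.1]
width: 51.1
grasp_force: 0.0
```

The pictures show only low items along the path at this height. The shelf is far behind the gauge, so the way to the button is clear.

Call:
{"fn": "move_arm", "kwargs": {
  "rows": [
    [0.86, -5.48, 0, 0, 0],
    [0.86, -5.48, 0, 0, 0],
    [0.86, -5.48, 0, 0, 0],
    [0.86, -5.48, 0, 0, 0],
    [0.86, -5.48, 0, 0, 0],
    [0.86, -5.48, 0, 0, 0],
    [0.86, -5.48, 0, 0, 0],
    [0.86, -5.48, 0, 0, 0],
    [0.86, -5.48, 0, 0, 0],
    [0.86, -5.48, 0, 0, 0]
  ]
}}

```text
t: 2.55
ee_pos: [446.8, -54.4, 263.1]
orientation: [3.124, -0.331, 0.002]
ft_force: [0.8, 0.0, -0.5]
width: 0.6
grasp_force: 0.0
```

Call:
{"fn": "move_arm", "kwargs": {
  "rows": [
    [0.86, -5.48, 0, 0, 0],
    [0.86, -5.48, 0, 0, 0],
    [0.86, -5.48, 0, 0, 0],
    [0.86, -5.48, 0, 0, 0],
    [0, 0, 5, 0, 0],
    [0, 0, 5, 0, 0],
    [0, 0, 5, 0, 0],
    [0, 0, 2, 0, 0],
    [0, 0, 0, 0, 0]
  ]
}}

```text
t: 3.68
ee_pos: [524.6, 150.7, 91.2]
orientation: [3.123, -0.331, -0.005]
ft_force: [0.4, -0.4, -0.0]
width: 0.5
grasp_force: 0.0
```

Call:
{"fn": "move_arm", "kwargs": {
  "rows": [
    [0, 0, 1.5, 0, 0],
    [0, 0, 1.3, 0, 0],
    [0, 0, 0, 0, 0]
  ]
}}

```text
t: 4.05
ee_pos: [525.2, 150.8, 64.0]
orientation: [3.124, -0.331, -0.002]
ft_force: [-0.5, 0.1, 0.1]
width: 0.7
grasp_force: 0.0
```

Run:
```python
from h import *
o=get_obs();print(o["ee_pos"],o["ft_force"])
out=[]
for n in("scene","top"):
    im=optics.get_image(n);cv2.imwrite(f"pics/{n}2.png",im); u=w2px(n,o["ee_pos"]);print(n,u,w2px(n,[525.8,150.4,55.5]))
    print([(r["point"],r["conf"]) for r in spotter.find_in(n,"button_top")])
    c,r=int(u[0]),int(u[1]);a=cv2.resize(im[r-40:r+30,c-35:c+35],(400,400),interpolation=cv2.INTER_CUBIC);out.append(a);print(c-35,r-40)
cv2.imwrite("pics/c2.png",np.hstack(out))
```

```text
[525.21714053 150.84555103  63.98432532] [-0.53853224  0.08277197  0.08124098]
scene [284.89334305 269.96217336] [285.422352   273.42584273]
[]
249 229
top [332.87593441 249.93646385] [332.74011554 249.95081296]
[]
297 209
```

View pics/c2.png

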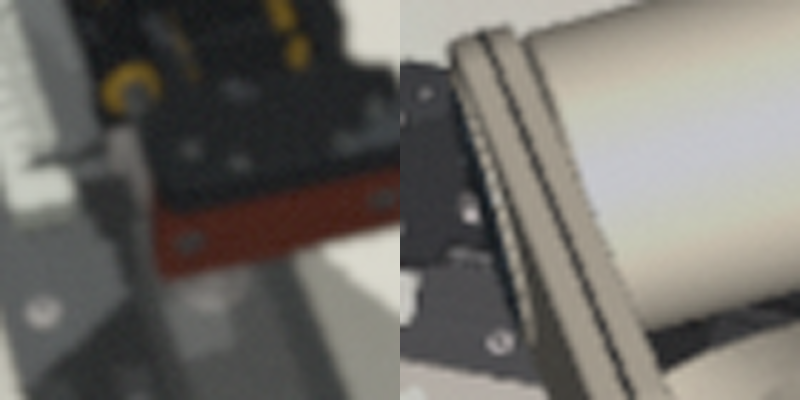

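The picture shows the gripper covering the button, with the collar peeking out just under it. The predicted pixels agree, so I'll press gently.

Call:
{"fn": "move_arm", "kwargs": {
  "rows": [
    [0, 0, 0.6, 0, 0],
    [0, 0, 0.3, 0, 0],
    [0, 0, 0.2, 0, 0],
    [0, 0, 0.1, 0, 0],
    [0, 0, 0, 0, 0]
  ]
}}

```text
t: 4.88
ee_pos: [525.7, 151.0, 52.6]
orientation: [3.124, -0.331, -0.0]
ft_force: [0.2, -0.3, 0.7]
width: 0.3
grasp_force: 0.2
```

Call:
{"fn": "move_arm", "kwargs": {
  "rows": [
    [0, 0, 0.1, 0, 0],
    [0, 0, 0.1, 0, 0],
    [0, 0, 0.1, 0, 0],
    [0, 0, 0.1, 0, 0],
    [0, 0, 0, 0, 0]
  ]
}}

```text
t: 5.5
ee_pos: [525.8, 151.0, 49.7]
orientation: [-3.124, 0.331, -0.0]
ft_force: [-4.9, -1.3, 14.5]
width: 0.6
grasp_force: 7.3
```

Call:
{"fn": "move_arm", "kwargs": {
  "rows": [
    [0, 0, 0.05, 0, 0],
    [0, 0, 0, 0, 0],
    [0, 0, 0, 0, 0]
  ]
}}

```text
t: 5.88
ee_pos: [525.8, 151.0, 49.6]
orientation: [-3.124, 0.331, -0.0]
ft_force: [-5.2, -1.6, 19.4]
width: 0.9
grasp_force: 9.7
```

The button is at its stop (19 N at z 49.6). Next I lift, open to about 50 mm and go over the tab.

Call:
{"fn": "move_arm", "kwargs": {
  "rows": [
    [0, 0, -3.3, 0, 0],
    [0, 0, -3.3, 0, 57],
    [0, -4, 0, 0, 57],
    [0, -3.95, 0, 0, 57],
    [0, 0, 0, 0, 57],
    [0, 0, 0, 0, 57]
  ]
}}

```text
t: 6.62
ee_pos: [541.8, 228.3, 113.6]
orientation: [3.123, -0.33, -0.002]
ft_force: [-1.2, -0.5, 0.0]
width: 47.2
grasp_force: 0.0
```

Run:
```python
from h import *
o=get_obs();print(o["ee_pos"],o["width"])
im=optics.get_image("scene");optics.get_image("top")
for n in("scene","top"):
  for l,z in(("tab_top",85),("button_top",49.5)): print(n,l,[(r["point"],r["conf"],px2w(n,r["point"],z)) for r in spotter.find_in(n,l)[:2]])
print(w2px("scene",[542.6,228.7,85]))
cv2.imwrite("pics/c3.png",cv2.resize(im[190:330,200:360],None,fx=4,fy=4,interpolation=cv2.INTER_CUBIC))
```

```text
[541.79989318 228.28580653 113.64472526] 47.186960292620014
scene tab_top [([272.9, 245.1], 0.72, array([524.96187674, 192.38232429,  85.        ]))]
scene button_top [([284.5, 275.3], 0.57, array([524.8832134 , 152.16012259,  49.5       ]))]
top tab_top []
top button_top []
[272.54474273 228.36467316]
```

View pics/c3.png

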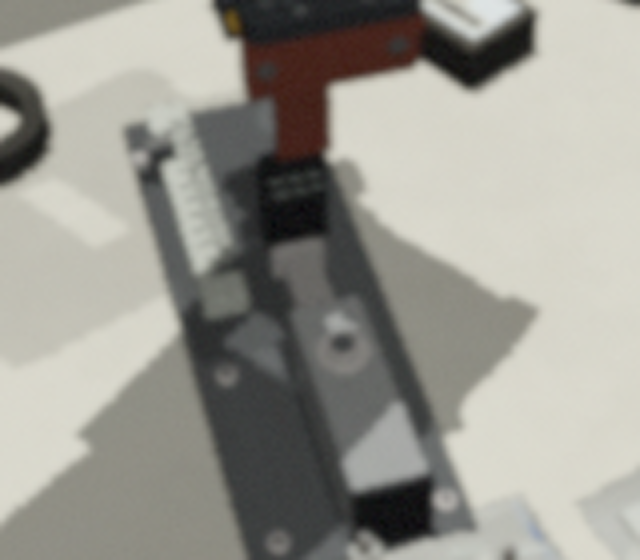

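The picture shows the finger directly above the tab top (crop 295,160) and the button low in its collar (342,335). I'll go down and grip.

Call:
{"fn": "move_arm", "kwargs": {
  "rows": [
    [0, 0, 2, 0, 57],
    [0, 0, 2, 0, 57],
    [0, 0, 2, 0, 57],
    [0, 0, 1.1, 0, 57],
    [0, 0, 0, 0, 57]
  ]
}}

```text
t: 7.55
ee_pos: [541.7, 228.5, 42.0]
orientation: [3.123, -0.331, -0.003]
ft_force: [-0.0, -0.5, -0.0]
width: 50.1
grasp_force: 0.0
```

Call:
{"fn": "move_arm", "kwargs": {
  "rows": [
    [0, 0, 0, 0, 5],
    [0, 0, 0, 0, 5],
    [0, 0, 0, 0, 5],
    [0, 0, 0, 0, 5],
    [0, 0, 0, 0, 5],
    [0, 0, 0, 0, 5]
  ]
}}

```text
t: 8.3
ee_pos: [542.8, 229.2, 43.5]
orientation: [-3.124, 0.33, -0.001]
ft_force: [-0.9, 3.6, 2.1]
width: 12.1
grasp_force: 30.0
```

Call:
{"fn": "move_arm", "kwargs": {
  "rows": [
    [0, -0.2, 0, 0, 5],
    [0, -0.2, 0, 0, 5],
    [0, 0, 0, 0, 5]
  ]
}}

```text
t: 8.68
ee_pos: [543.3, 232.1, 43.4]
orientation: [3.123, -0.33, -0.0]
ft_force: [-1.5, -2.0, 4.4]
width: 11.9
grasp_force: 30.0
```

Call:
{"fn": "move_arm", "kwargs": {
  "rows": [
    [0, -0.5, 0, 0, 5],
    [0, -1, 0, 0, 5],
    [0, -1, 0, 0, 5],
    [0, -1, 0, 0, 5],
    [0, -1, 0, 0, 5],
    [0, -1, 0, 0, 5],
    [0, -0.8, 0, 0, 5],
    [0, -0.5, 0, 0, 5],
    [0, 0, 0, 0, 5]
  ]
}}

```text
t: 9.8
ee_pos: [557.3, 298.4, 43.4]
orientation: [3.123, -0.33, -0.001]
ft_force: [-1.7, -4.4, 6.9]
width: 11.9
grasp_force: 30.0
```

Run:
```python
from h import *
from fit import *
o=get_obs();print(o["ee_pos"],o["width"],o["ft_force"])
out=[]
for n in("scene","top"):
    im=optics.get_image(n);cv2.imwrite(f"pics/{n}4.png",im)
    for l,z in(("pointer",24),("rider_mark",30)): print(n,l,[(np.round(r["point"],1),r["conf"],px2w(n,r["point"],z).round(1)) for r in spotter.find_in(n,l)[:2]])
    u=w2px(n,g2w([532.1,179.8,1.3597],(128,37,25)));c,r=u.astype(int);print(n,c-25,r-30)
    out.append(cv2.resize(im[r-30:r+30,c-25:c+25],(400,480),interpolation=cv2.INTER_CUBIC))
cv2.imwrite("pics/c4.png",np.hstack(out))
```

```text
[557.31576026 298.44549237  43.40038477] 11.931046451083972 [-1.72381408 -4.44155588  6.91324165]
scene pointer [(array([269. , 241.7]), 0.85, array([547.5, 257.8,  24. ]))]
scene rider_mark [(array([271.1, 279.5]), 0.72, array([508. , 169.8,  30. ])), (array([240.8, 228.9]), 0.59, array([513.2, 308.8,  30. ]))]
scene 219 197
top pointer []
top rider_mark []
top 231 223
```

View pics/c4.png

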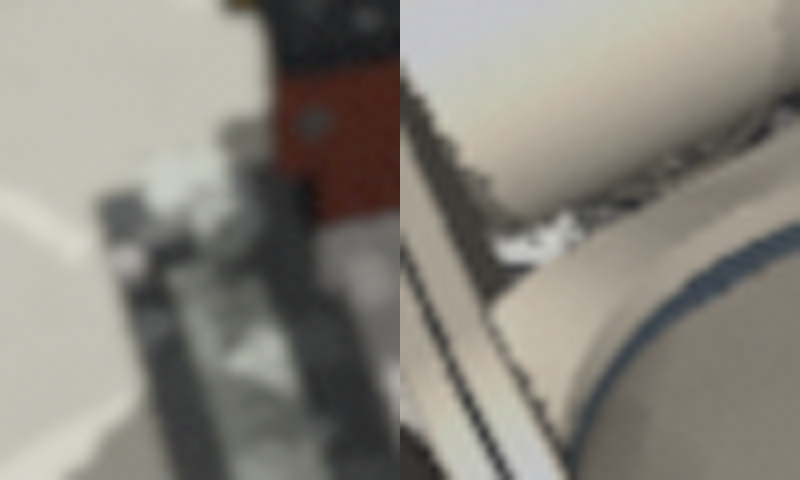

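The pointer can't be told apart here: the arm covers it in the top view and the scene view is blurred. I'll rectify the first, unobstructed pictures into gauge coordinates instead, and use the rule's ends (35 and 170) to place the rider.

```bash
cat > rect.py <<'E'
from fit import *
def rect(n,p,z,im,s=5,x0=20,x1=180,y0=18,y1=66):
    xs=np.arange(x0,x1,1/s);ys=np.arange(y0,y1,1/s);X,Y=np.meshgrid(xs,ys);c,q=np.cos(p[2]),np.sin(p[2])
    W=np.stack([p[0]+c*X-q*Y,p[1]+q*X+c*Y,np.full_like(X,z)],-1)
    K,t,M=cal(n);Q=(W-t)@M@K.T;m=(Q[...,:2]/Q[...,2:]).astype(np.float32)
    return xs,ys,cv2.remap(im,m[...,0],m[...,1],cv2.INTER_CUBIC)
E
python3 - <<'E'
from rect import *
rows=[]
for n in("top","scene"):
    im=cv2.imread(f"pics/{n}0.png")
    p=least_squares(res,[532,180,1.36],args=((n,),),x_scale=[1,1,.01]).x
    for z in(20,30):
        xs,ys,r=rect(n,p,z,im)
        g=cv2.cvtColor(r,cv2.COLOR_BGR2GRAY).astype(float)
        if z==20:
            b=lambda a:g[(ys>a-3)&(ys<a+3)].mean(0)
            pr=b(42); d=np.gradient(pr)
            for lo,hi in((25,47),(160,179)):
                k=(xs>lo)&(xs<hi); i=np.argmax(abs(d[k])); w=abs(d[k])*(abs(xs[k]-xs[k][i])<4); print(n,"edge",lo,(w@xs[k]/w.sum()).round(2))
        else:
            for a in(42,46,50,54,58):
                pr=g[(ys>a-1.5)&(ys<a+1.5)].mean(0);k=(xs>115)&(xs<150);print(n,a,[int(v) for v in pr[k][::10]])
        for x in range(20,180,10): 
            cv2.line(r,((x-20)*5,0),((x-20)*5,6 if x%50 else 16),(0,0,255),1)
        rows.append(r[:,:,:][:140] if 0 else cv2.resize(r,(800,145)))
cv2.imwrite("pics/rect.png",np.vstack(rows))
E
```

```text
top edge 25 35.81
top edge 160 171.22
top 42 [189, 188, 183, 182, 191, 185, 147, 89, 93, 108, 105, 102, 137, 180, 194, 189, 184, 176]
top 46 [126, 130, 144, 154, 151, 134, 98, 85, 107, 122, 112, 86, 104, 138, 151, 145, 130, 127]
top 50 [85, 83, 82, 83, 85, 80, 57, 77, 109, 123, 119, 98, 80, 76, 82, 83, 85, 87]
top 54 [84, 85, 86, 85, 85, 83, 81, 104, 142, 152, 130, 93, 79, 82, 86, 87, 86, 84]
top 58 [112, 112, 111, 110, 114, 115, 105, 114, 152, 177, 159, 120, 106, 110, 98, 100, 108, 114]
scene edge 25 33.4
scene edge 160 168.07
scene 42 [193, 174, 143, 109, 86, 83, 90, 108, 124, 136, 147, 159, 177, 194, 204, 207, 208, 208]
scene 46 [168, 146, 109, 74, 56, 62, 84, 104, 119, 131, 140, 154, 171, 183, 191, 194, 194, 195]
scene 50 [83, 73, 65, 61, 66, 79, 94, 110, 120, 120, 115, 111, 111, 115, 123, 131, 146, 167]
scene 54 [66, 83, 107, 129, 144, 150, 143, 127, 111, 100, 98, 97, 95, 95, 99, 113, 137, 161]
scene 58 [92, 114, 138, 158, 173, 175, 164, 140, 115, 104, 102, 102, 102, 104, 111, 125, 147, 171]
```

View pics/rect.png

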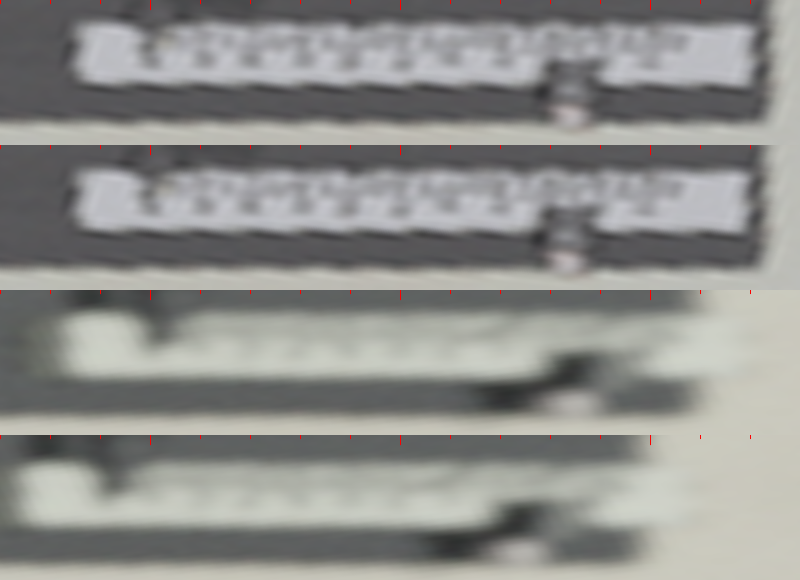

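Rectified, the rider's line sits at raw x of about 133.1 in the top view. The rule ends read 35.8 and 171.2 where they should be 35 and 170, a bias of about 1.05, so the rider is at about 132.0 and the arm must stand at 82.0 mm. It has been drawn 70.7 mm so far.

Call:
{"fn": "move_arm", "kwargs": {
  "rows": [
    [0, -0.5, 0, 0, 5],
    [0, -0.4, 0, 0, 5],
    [0, -0.2, 0, 0, 5],
    [0, 0, 0, 0, 5],
    [0, 0, 0, 0, 5],
    [0, 0, 0, 0, 5]
  ]
}}

```text
t: 10.85
ee_pos: [559.5, 308.9, 43.4]
orientation: [3.123, -0.33, -0.001]
ft_force: [-1.9, -4.3, 6.4]
width: 12.3
grasp_force: 30.0
```

Run:
```python
from rect import *
o=get_obs();u=np.array([np.cos(1.3597),np.sin(1.3597)])
print(o["ee_pos"],o["width"],o["ft_force"],(o["ee_pos"][:2]-np.array([542.8,229.2]))@u)
rows=[];p=[532.1,181.1,1.36]
ims=[cv2.imread("pics/scene0.png"),cv2.imread("pics/scene4.png"),np.mean([optics.get_image("scene").astype(float) for _ in range(4)],0).astype(np.uint8)]
cv2.imwrite("pics/scene5.png",ims[2])
print([(r["point"],r["conf"]) for r in spotter.find_in("scene","pointer")])
for im in ims: rows.append(cv2.resize(im[200:245,215:285],(800,515),interpolation=cv2.INTER_CUBIC)[:, :])
cv2.imwrite("pics/cmp.png",cv2.resize(np.vstack([np.hstack(rows[:2]),np.hstack([rows[2],rows[2]*0])]),(800,515)))
for q in (131,133): print(w2px("scene",g2w([532.1,181.1,1.36],(q-1.8,37,24))))
```

```text
[559.54129731 308.85007572  43.41099898] 12.289188662477425 [-1.92454607 -4.26070034  6.37174065] 81.38982413558233
[([269.1, 236.6], 0.91), ([237.2, 228.3], 0.57)]
[244.33467472 227.44646425]
[244.11679649 226.76055559]
```

View pics/cmp.png

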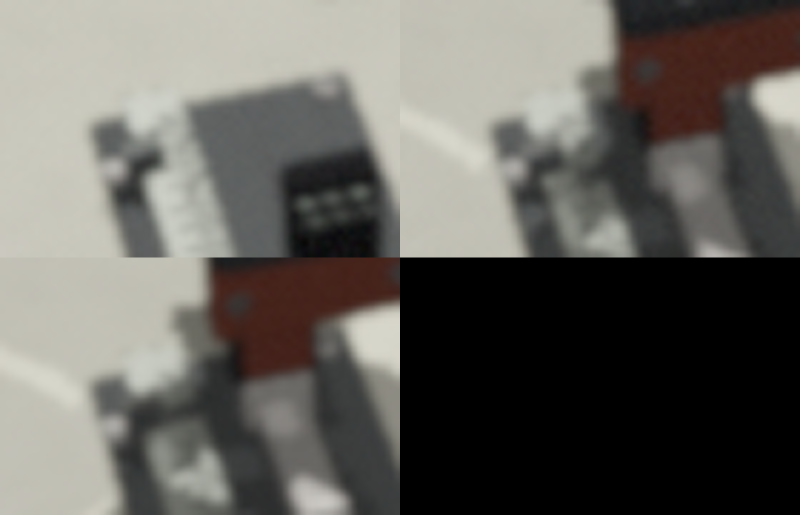

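The scene picture now shows the pointer as a dark band running on from the rider (crop about 130,415 to 210,400), so they are level. I'll add the last 0.6 mm and hold.

Call:
{"fn": "move_arm", "kwargs": {
  "rows": [
    [0, -0.06, 0, 0, 5],
    [0, 0, 0, 0, 5],
    [0, 0, 0, 0, 5],
    [0, 0, 0, 0, 5],
    [0, 0, 0, 0, 5],
    [0, 0, 0, 0, 5],
    [0, 0, 0, 0, 5],
    [0, 0, 0, 0, 5]
  ]
}}

```text
t: 12.1
ee_pos: [559.6, 309.2, 43.4]
orientation: [3.122, -0.33, -0.001]
ft_force: [-2.0, -5.4, 6.6]
width: 11.9
grasp_force: 30.0
```

Run:
```python
from h import *
o=get_obs();u=np.array([np.cos(1.3597),np.sin(1.3597)])
j=(o["ee_pos"][:2]-np.array([542.8,229.2]))@u
print(o["t"],o["ee_pos"],o["width"],o["grasp_force"],j)
if abs(j-82)<.5 and o["grasp_force"]>20: print(close_job())
```

```text
12.1 [559.60009088 309.19959286  43.40595177] 11.917670592655794 30.002819001674652 81.74390175656548
the job is handed in; nothing more can be done
None
```

I pushed the lock button down to its stop, pulled the arm out about 81.7 mm (I measured the rider's mark at about 82.0 mm, give or take 0.5 mm), and handed the job in at 12.1 s with the gripper still holding the tab; no result was returned.

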